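# Break down the automaton's kit spindle

## Robot

A 6-joint arm with a two-finger parallel gripper is mounted at the origin on the work surface. World frame = base frame: x ahead of the robot, y to its left, z up, the work surface at z = 0. Lengths are in mm, angles in degrees, forces in N, time in s.
With the tool pointing down it reaches from about 300 to 850 mm from the base axis. Payload 4.2 kg.
Tool frame: the origin (TCP) lies midway between the tips of the shut fingers; the grasp point (between the pads) lies 19 mm behind it (env.grasp_offset is the distance from the TCP to the grasp point, in mm); z points along the fingers, y is the line along which they close (so a half turn about z gives the same grasp; the last joint's range is limited). The gripper opens to 91 mm and grips with 3 to 60 N. Pads are 32 mm wide; open, the fingers measure 118 mm over their backs; the gripper's body (76 mm by 178 mm) begins 60 mm behind the grasp point.
Start: joints at [-68.927, 18.312, 89.639, -0, 72.044, -1.146], TCP at [217.442, -532.318, 213.976] pointing down, gripper open.
Joint ranges: [-177.97, 177.97], [-48.28, 115.42], [12.27, 149.76], [-77.06, 257.06], [2.81, 150.46], [-146.56, 146.56]. Speed limits (degrees/s): [147.25, 147.25, 180, 180, 180, 180].

## Interface

Orientations are given as [roll, pitch, yaw] about the fixed x, y, z axes, in that order (R = Rz(yaw) Ry(pitch) Rx(roll)).
In Python, from workcell import env, optics gives the robot as it stands. The module is installed in compiled form; this text tells all that it offers.
- The arm moves only by the tool send_rows, never from a script. Its argument "targets" is a list that holds one entry, the list of rows, each a list of 7 numbers: the turn, a rotation vector about the world's x, y, z scaled (see below), then the shift along the world's x, y, z scaled (see below), then the closure, from -1 (fully open) to 1 (shut). In form: [[[rx, ry, rz, x, y, z, gripper], ...]]. A call has 1 to 12 rows; each row shifts and turns the commanded pose from where the row before left it; what a row does not reach is not made up. The controller multiplies each number of a shift by 0.2 m and each number of a turn by pi/2 rad. A row lasts 1/10 s, in which the tool goes at most 50 mm and 8.59 degrees, less where a joint would pass 70% of its speed; a pose out of reach is approached as far as the arm can. A call with a number of a shift or a turn outside -1 to 1 is refused whole. A call with a gripper value outside its range is refused whole. The fingers move at their own pace and stop on an object; "grip_force" is the grip in N (left out, the last holds). Time passes only in rows, so rows that do not move let the fingers close. It gives the time, the measured TCP pose, the force, the opening and the grip force at its end, in the units of the state.
- env.state(): the state, without advancing time (a new reading comes with each control period).
- optics.grab_frame(name): name is "scene" or "side" or "wrist"; returns (picture, depth): 384x512x3 uint8, red, green, blue; 384x512 float32, mm along the optical axis (not along the pixel's ray), 0 where there is no reading.
- optics.camera_info(name): a dict with "camera_matrix" (3x3 intrinsics, pixels), "R" (3x3) and "t" (3): a world point X has camera coordinates R X + t; the wrist camera has in their place "mount" (4x4, takes a point from camera to tool coordinates, whose origin is the TCP and whose axes are the flange's). Camera axes: x right, y down, z forward; pixel columns grow to the right and rows downward; lengths in mm; the calibration is good to about 2 mm. The wrist camera is an equidistant fisheye: a pixel r from the principal point sees the ray r / f radians off the axis. A picture is of the moment at which its call begins: read the wrist's pose just before it. camera_info takes no time and is no camera call.
- env.job_done(): hands the job in; it is judged then, once.
Trained networks look in the newest picture that a camera, given by its name, has taken for a name from the list of things; names that differ only in an ending like _2 or _b are one class to them, and where a whole thing is asked for, a point or a joint stands for the part that bears it (a point fixed in the world has none). Each returns a list of dicts, best first, with "conf" (0 to 1); they miss things now and then, are a little off and sometimes report something else, mostly with a low value. They report only what shows in the picture. A call takes as long as a camera call. They do not tell look-alikes from the thing itself.
- optics.silhouettes(camera, name): "mask" (384x512 bool, what is visible of it) and "at" ([column, row] in pixels, amid what is visible of it).
- optics.place_of(camera, name): "at" ([column, row] in pixels: a listed point, or the origin of a listed thing).
The state is a dict: "time_s": time; "qpos": joint angles; "qvel": joint speeds; "effort": joint torques, N m; "ee_pos": TCP position; "ee_rot": TCP orientation; "force": force on the tool from outside, world axes, zero at the start; "torque": the same for the moment, N m; "gripper_width": finger opening in mm; "gripper_force": force on a finger pad.
Only numpy, scipy, OpenCV 4.12 (cv2) and the standard library are available. Lean on these libraries where they do the work, as an engineer would, in place of code of your own. Each camera call takes 0.05 s, during which the arm holds its last target. There are 200 camera calls.

## Task

Take the parts of the new automaton off the kit spindle: press the bronze bushing straight down into the bore of the green bearing block until its flange is flush on the block's face, stopping when it comes up solid rather than ramming it. Lay each of the three cams flat and centred, hub up, on the board that shows its outline and colour (the brass snail goes on the yellow one). Set everything down without dropping it, and leave the plaster head standing where it is.

Things in the scene. Friction and masses are not known exactly. Their poses are not given: they have to be found in the camera images.
- spindle: Kit spindle, fixed: dark round base, 100 mm diameter, 8 mm thick, and a 10 mm steel post, tip 74 mm above the bench. Stack from the bottom: red, blue, brass cam, bronze bushing (top 98 mm above the bench), all loose on the post (2 mm play all round): lift straight up past its tip. Origin: centre of the base's underside on the bench, z up the post.
- bushing: Bronze flanged bushing on top of the stack: flange 40 mm diameter, 12 mm thick, above a leg 26 mm diameter, 18 mm long, whose last 5 mm taper to 22 mm; 14 mm hole through. Origin: on the axis at the leg's bottom end, z up (flange underside at 18 mm, top at 30 mm). Fully home its origin is 16 mm above the block's. About 0.17 kg.
- cam_snail: Brass snail cam, topmost of the three: radius grows from 24 to 34 mm in one turn, then steps back. Plate 5 mm thick, round aluminium hub (to grip) on top, 30 mm diameter, rising 15 mm above the plate; 14 mm hole through. Origin: on the hole's axis at the underside, z up. Its turn about z does not matter. About 0.1 kg.
- cam_oval: Blue cam, the middle one: an oval of 88 by 60 mm. Plate 5 mm thick, round aluminium hub (to grip) on top, 30 mm diameter, rising 15 mm above the plate; 14 mm hole through. Origin: on the hole's axis at the underside, z up. Its turn about z does not matter. About 0.1 kg.
- cam_trefoil: Red cam, the lowest: three lobes 53 mm from the axis, hollows at 32 mm. Plate 5 mm thick, round aluminium hub (to grip) on top, 30 mm diameter, rising 15 mm above the plate; 14 mm hole through. Origin: on the hole's axis at the underside, z up. Its turn about z does not matter. About 0.1 kg.
- block: Bearing block, fixed: green base 112 x 66 x 12 mm, round boss 60 mm, bright face 34 mm above the bench. Upright bore 29 mm, 22 mm deep; in it four sprung leaves 23 mm apart, 8 mm down. A bushing set in rests on them about 8 mm proud; it then yields to about 8 to 15 N and comes up solid at the face. Origin: bore axis, underside, z up.
- board_snail: Place of the brass cam: a board with a painted yellow snail outline, 24 to 34 mm radius. Fixed eight-sided plywood board, 120 mm across, 8 mm thick, flat, no raised edge. Origin: centre of the underside on the bench, z up.
- board_oval: Place of the blue cam: a board with a painted blue oval, 88 by 60 mm. Fixed eight-sided plywood board, 120 mm across, 8 mm thick, flat, no raised edge. Origin: centre of the underside on the bench, z up.
- board_trefoil: Place of the red cam: a board with a painted red three-lobed outline, 106 mm across. Fixed eight-sided plywood board, 120 mm across, 8 mm thick, flat, no raised edge. Origin: centre of the underside on the bench, z up.
- head: Cream plaster figure head, loose, 98 mm tall, 66 mm wide, on a 52 mm foot, standing among the parts; not part of the job. Origin: centre of its foot on the bench, z up.
There are look-alikes about, which are no part of the job. Of the things like the cam_snail, leave any that is white; of the rest the larger one is meant. There is more than one size of the cam_trefoil; the job needs the larger.

How it is judged (in metres and radians):
At the end, for the whole second after the job is handed in: The bushing stands upright in the bearing block's bore with its flange within about 1.8 mm of the face, and each cam lies flat, hub up, on the board with its own outline and colour, its axis within 12 mm of the board's centre; all four are released and at rest (horizontal distance between bushing and block below 0.004 m and z of bushing in the frame of block between 0.013 and 0.0178 m and angle between bushing's own z axis and vertical below 0.08 rad and linear speed of each of bushing, cam_snail, cam_oval, cam_trefoil below 0.02 m/s and angular speed of each of bushing, cam_snail, cam_oval, cam_trefoil below 0.3 rad/s and horizontal distance between cam_snail and board_snail below 0.012 m and z of cam_snail in the frame of board_snail between 0.005 and 0.011 m and angle between each of cam_snail, cam_oval, cam_trefoil's own z axis and vertical below 0.07 rad and horizontal distance between cam_oval and board_oval below 0.012 m and z of cam_oval in the frame of board_oval between 0.005 and 0.011 m and horizontal distance between cam_trefoil and board_trefoil below 0.012 m and z of cam_trefoil in the frame of board_trefoil between 0.005 and 0.011 m); the robot touches nothing.
It fails at once if the plaster head is shifted more than 20 mm or tipped (distance of head from where it was at the start of the episode above 0.02 m or angle between head's own z axis and vertical above 0.25 rad).
It fails at once if the bushing is rammed: more than 90 N between it and the bearing block (contact force between bushing and block above 90 N).
It fails at once if the bushing or a cam is dropped (moves faster than 0.6 m/s with no finger on it: a fall of about 18 mm) ((linear speed of bushing above 0.6 m/s and contact force between bushing and the fingers below 0.05 N) or (linear speed of cam_snail above 0.6 m/s and contact force between cam_snail and the fingers below 0.05 N) or (linear speed of cam_oval above 0.6 m/s and contact force between cam_oval and the fingers below 0.05 N) or (linear speed of cam_trefoil above 0.6 m/s and contact force between cam_trefoil and the fingers below 0.05 N)).
It also fails if it takes over 125 s, if anything falls off the work surface, if the arm or the gripper's body presses on something with over 40 N, if the wrist force passes 120 N, or if a joint passes its speed limit or range.

## Working session

There is one attempt and no reset: what is moved stays moved. The work goes in short steps, Python scripts to look and compute and a tool call to move; the robot and the scene stay as the last step left them, time stands still between calls to the robot, and variables do not carry over. Pictures are saved under pics/ and viewed, at most 15 in all, crops included, and the job is handed in when it is done.

Besides the shell and the picture viewer there is one more tool, called after "Request:" by a JSON object that holds its "name" and its "arguments", one argument or row to a line. send_rows: Moves the arm, as the interface text tells. Its arguments: {"type":"object","properties":{"targets":{"type":"array"},"grip_force":{"type":"number"}},"required":["targets"]}

```bash
mkdir -p pics; cat > h.py <<'E'
from workcell import env, optics
import numpy as np, cv2
def save(n,im): cv2.imwrite('pics/'+n+'.png',cv2.cvtColor(im,cv2.COLOR_RGB2BGR))
def toworld(cam,uv,z):
    c=optics.camera_info(cam);K=np.array(c['camera_matrix']);R=np.array(c['R']);t=np.array(c['t'])
    d=R.T@np.linalg.inv(K)@[uv[0],uv[1],1];o=-R.T@t
    return o+d*(z-o[2])/d[2]
def cloud(cam,dep):
    c=optics.camera_info(cam);K=np.array(c['camera_matrix']);R=np.array(c['R']);t=np.array(c['t'])
    v,u=np.mgrid[:384,:512]
    p=np.stack([(u-K[0,2])/K[0,0]*dep,(v-K[1,2])/K[1,1]*dep,dep],-1)
    return (p-t)@R
E
python3 - <<'E'
from h import *
ims=[]
for c in ['scene','side']:
    im,d=optics.grab_frame(c);np.savez(c,im=im,d=d);save(c+'0',cv2.resize(im,(800,600)))
    for n in ['spindle','bushing','cam_snail','cam_oval','cam_trefoil','block','board_snail','board_oval','board_trefoil','head']:
        print(c,n,[(round(r['conf'],2),np.round(r['at']).tolist(),np.round(toworld(c,r['at'],0)[:2]).tolist()) for r in optics.place_of(c,n) if r['conf']>.2])
print(env.state())
E
```

```text
scene spindle [(0.67, [203.0, 199.0], [461.0, -205.0])]
scene bushing [(0.7, [198.0, 172.0], [385.0, -278.0])]
scene cam_snail [(0.77, [119.0, 210.0], [591.0, -351.0]), (0.62, [200.0, 187.0], [430.0, -239.0]), (0.51, [284.0, 190.0], [334.0, -54.0])]
scene cam_oval [(0.71, [199.0, 190.0], [440.0, -233.0])]
scene cam_trefoil [(0.73, [378.0, 268.0], [441.0, 216.0]), (0.72, [222.0, 141.0], [242.0, -306.0]), (0.61, [199.0, 196.0], [458.0, -219.0])]
scene block [(0.71, [350.0, 346.0], [618.0, 228.0]), (0.32, [230.0, 298.0], [646.0, 3.0])]
scene board_snail [(0.82, [227.0, 298.0], [649.0, -1.0])]
scene board_oval [(0.73, [280.0, 236.0], [469.0, 9.0])]
scene board_trefoil [(0.66, [150.0, 252.0], [644.0, -201.0])]
scene head [(0.78, [378.0, 267.0], [439.0, 215.0])]
side spindle [(0.48, [291.0, 184.0], [458.0, -201.0])]
side bushing [(0.61, [292.0, 162.0], [521.0, -282.0])]
side cam_snail [(0.6, [292.0, 229.0], [339.0, -63.0]), (0.46, [295.0, 172.0], [484.0, -250.0])]
side cam_oval [(0.63, [296.0, 174.0], [476.0, -245.0])]
side cam_trefoil [(0.57, [294.0, 179.0], [465.0, -223.0])]
side block [
[... 318 characters left out ...]
84.0], [655.0, -8.0])]
{'time_s': 1.1, 'qpos': array([-6.89261184e+01,  1.83099308e+01,  8.96400505e+01,  3.46796012e-04,
        7.20456876e+01, -1.14525222e+00]), 'qvel': array([-0.08463866,  0.10321725, -0.00407907, -0.04833659, -0.04054072,
       -0.00080267]), 'effort': array([ 9.13090958e-05, -4.12362170e+01, -2.32232308e+01,  7.24662398e-02,
        3.76678817e-02,  7.91993585e-06]), 'ee_pos': array([ 217.44314451, -532.29493881,  213.98855212]), 'ee_rot': array([ 1.79995663e+02, -2.43283373e-04,  2.22190269e+01]), 'force': array([-0.28312092, -0.13449373, -0.10201572]), 'torque': array([-0.01040683, -0.0146933 ,  0.0581503 ]), 'gripper_force': 0.0, 'gripper_width': 91.2081632572543}
```

View pics/scene0.png

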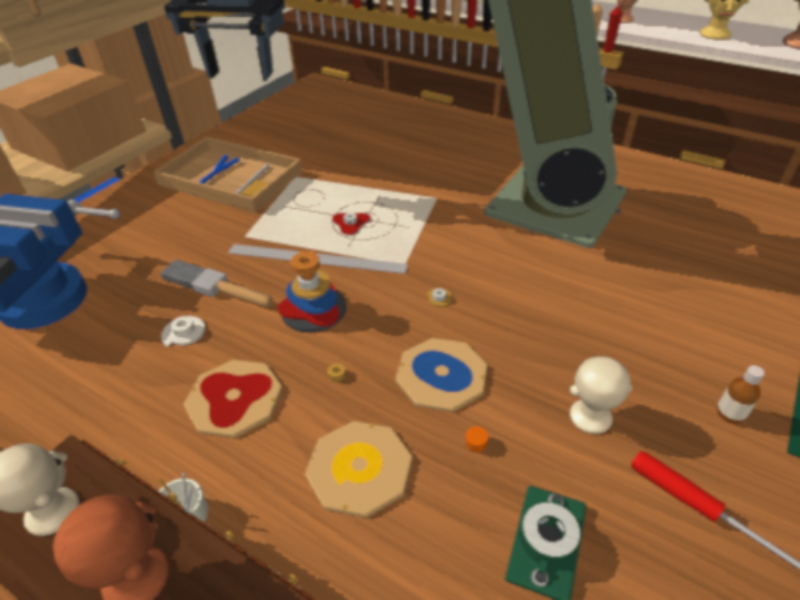

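View pics/side0.png

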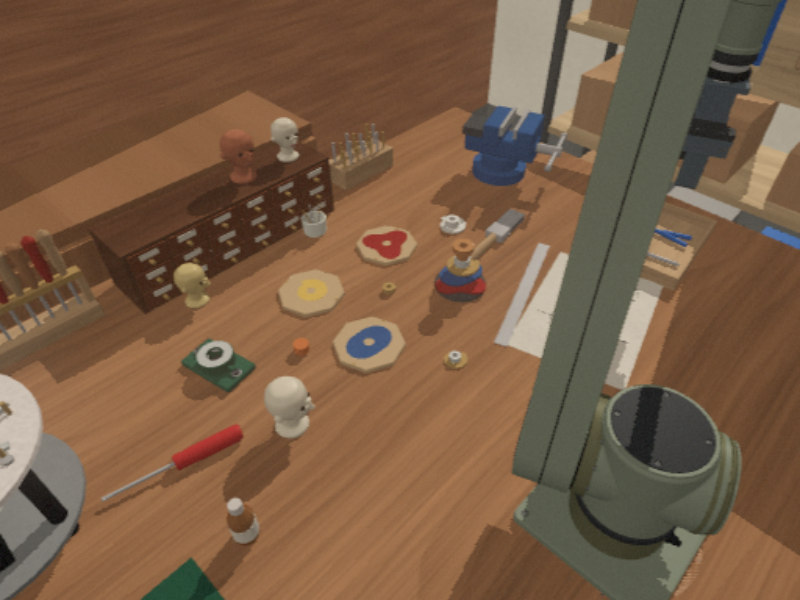

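The pictures (800x600 scale) show these candidates:
- **Snail:** stack on the spindle at scene (310,283), small brass one at (440,296), white one at (184,330). I want the one on the stack.
- **Trefoil:** stack bottom at (310,312), small red one on the drawing at (350,220). I want the one on the stack.
- **Bushing:** (305,262) on top of the stack, with small brass and orange pieces at (338,372) and (477,438).
- **Other things:** block at (550,535), boards at (233,398), (443,373) and (360,468), head at (592,392).

Next I'll measure from depth and check the stack in a close crop.

```bash
python3 - <<'E'
from h import *
for c in ['scene','side']:
    f=np.load(c+'.npz');im,d=f['im'],f['d'];P=cloud(c,d)
    def rep(n,x,y,r,z0,z1):
        m=(d>0)&(np.hypot(P[...,0]-x,P[...,1]-y)<r)&(P[...,2]>z0)&(P[...,2]<z1)
        q=P[m]
        if len(q)<5: print(c,n,len(q));return
        (a,b),rad=cv2.minEnclosingCircle(q[:,:2].astype(np.float32))
        print(c,n,len(q),'circ',round(a),round(b),round(rad),'mean',q.mean(0).round(),'bbox',q[:,:2].min(0).round(),q[:,:2].max(0).round())
    rep('bushtop',460,-205,40,93,103)
    rep('bdsnail',645,0,85,5,12)
    rep('bdoval',472,15,85,5,12)
    rep('bdtref',645,-203,85,5,12)
    rep('boss',620,226,60,29,39)
    rep('head',438,210,60,20,110)
    rep('spbase',460,-205,70,5,11)
    for n in ['board_snail','board_oval','board_trefoil']:
        im2,_=optics.grab_frame(c) if n=='board_snail' else (0,0)
        s=optics.silhouettes(c,n)
        for k in s[:1]:
            mk=k['mask'];mm=cv2.findContours(mk.astype(np.uint8),0,1)[0];ct=max(mm,key=len)[:,0]
            W=np.array([toworld(c,p,8)[:2] for p in ct],np.float32);print(c,n,k['conf'],cv2.minEnclosingCircle(W))
im=np.load('scene.npz')['im'];save('stack',cv2.resize(im[140:220,150:310],(800,400),interpolation=2))
E
```

```text
scene bushtop 170 circ 459 -214 22 mean [ 460. -212.   96.] bbox [ 439. -233.] [ 480. -193.]
scene bdsnail 2970 circ 648 5 64 mean [651.   6.   7.] bbox [586. -58.] [710.  67.]
scene bdoval 1984 circ 473 18 64 mean [476.  21.   7.] bbox [410. -45.] [536.  82.]
scene bdtref 2135 circ 648 -198 64 mean [ 650. -196.    7.] bbox [ 585. -261.] [ 712. -135.]
scene boss 866 circ 620 227 30 mean [622. 228.  33.] bbox [589. 198.] [650. 257.]
scene head 1063 circ 442 217 36 mean [452. 216.  79.] bbox [417. 184.] [471. 247.]
scene spbase 253 circ 463 -211 51 mean [ 476. -198.    8.] bbox [ 412. -258.] [ 509. -161.]
scene board_snail 0.75 ((649.5052490234375, 6.263103485107422), 65.08378601074219)
scene board_oval 0.79 ((476.0987243652344, 20.337860107421875), 63.184288024902344)
scene board_trefoil 0.86 ((650.7307739257812, -195.79051208496094), 63.70327377319336)
side bushtop 105 circ 455 -214 22 mean [ 455. -213.   97.] bbox [ 436. -235.] [ 476. -195.]
side bdsnail 870 circ 644 2 64 mean [642.   4.   8.] bbox [581. -60.] [706.  65.]
side bdoval 1134 circ 469 16 64 mean [467.  19.   8.] bbox [408. -47.] [531.  79.]
side bdtref 663 circ 643 -200 65 mean [ 642. -197.    8.] bbox [ 579. -261.] [ 706. -136.]
side boss 273 circ 616 226 31 mean [615. 226.  33.] bbox [587. 196.] [647. 255.]
side head 720 circ 428 214 36 mean [423. 218.  79.] bbox [401. 183.] [460. 245.]
side spbase 123 circ 454 -213 51 mean [ 438. -193.    8.] bbox [ 405. -258.] [ 505. -166.]
side board_snail 0.69 ((449.75592041015625, -207.52989196777344), 47.40966796875)
side board_oval 0.55 ((465.53668212890625, 18.89276695251465), 64.25373077392578)
side board_trefoil 0.75 ((641.4835815429688, -196.427734375), 64.89007568359375)
```

View pics/stack.png

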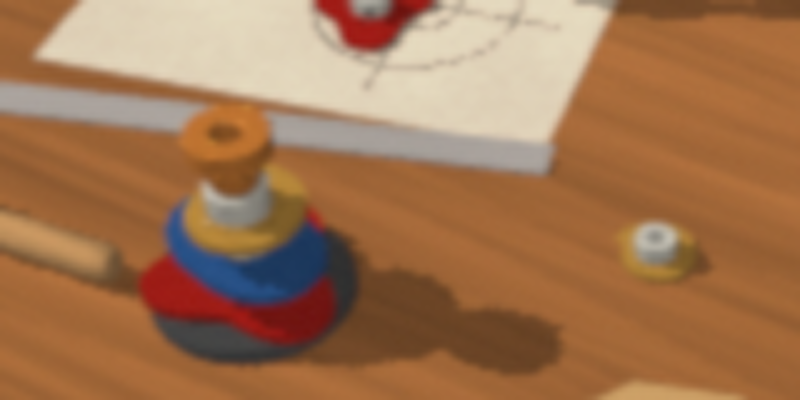

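Stack identity confirmed: orange bushing, then brass, blue and red on the dark base. The small brass cam sits apart. I'm going above the stack now.

Request:
{"name": "send_rows", "arguments": {
  "targets": [
    [[0,0,0,0.12,0.159,0,-1],[0,0,0,0.12,0.159,0,-1],[0,0,0,0.12,0.159,0,-1],[0,0,0,0.12,0.159,0,-1],[0,0,0,0.12,0.159,0,-1],[0,0,0,0.12,0.159,0,-1],[0,0,0,0.12,0.159,0,-1],[0,0,0,0.12,0.159,0,-1],[0,0,0,0.12,0.159,0,-1],[0,0,0,0.12,0.159,0,-1],[0,0,0,0,0,0,-1],[0,0,0,0,0,0,-1]]
  ]
}}

```text
time_s: 2.7
ee_pos: [457.6, -213.9, 213.9]
ee_rot: [180.0, 0.0, 22.3]
force: [-0.5, -0.4, -0.4]
gripper_width: 91.4
gripper_force: 0.0
```

```bash
cat >> h.py <<'E'
from scipy.spatial.transform import Rotation as Ro
def wray(uv):
    c=optics.camera_info('wrist');K=np.array(c['camera_matrix']);M=np.array(c['mount']);s=env.state()
    a=(np.array(uv,float)-K[:2,2])/[K[0,0],K[1,1]];th=np.hypot(*a)
    v=np.array([*(a/max(th,1e-9)*np.sin(th)),np.cos(th)])
    R=Ro.from_euler('xyz',s['ee_rot'],degrees=True).as_matrix()
    return R@M[:3,3]+s['ee_pos'], R@M[:3,:3]@v
def wworld(uv,z):
    o,d=wray(uv);return o+d*(z-o[2])/d[2]
def wcirc(mask,z):
    ct=max(cv2.findContours(mask.astype(np.uint8),0,1)[0],key=len)[:,0]
    W=np.array([wworld(p,z)[:2] for p in ct],np.float32);return cv2.minEnclosingCircle(W)
def wlook(names,pic=None):
    im,d=optics.grab_frame('wrist');np.savez('wrist',im=im,d=d)
    for n,z,zt in names:
        print(n,[(round(r['conf'],2),np.round(r['at']).tolist(),wworld(r['at'],z)[:2].round(1).tolist()) for r in optics.place_of('wrist',n)[:2]],
         [(round(r['conf'],2),wcirc(r['mask'],zt)) for r in optics.silhouettes('wrist',n)[:2]])
    if pic: save(pic,im)
E
python3 - <<'E'
from h import *
s=env.state();print(s['time_s'],s['ee_pos'],s['ee_rot'],s['qpos'])
print(optics.camera_info('wrist'))
wlook([('bushing',68,98),('spindle',0,8)],'w1')
E
```

```text
2.7 [ 457.61026491 -213.85529542  213.91918375] [1.79983407e+02 3.55707798e-02 2.23460266e+01] [-2.63276568e+01  1.20199452e+01  9.84655219e+01 -4.02098255e-02
  6.95255655e+01  4.13403800e+01]
{'camera_matrix': array([[297.31863964,   0.        , 257.6364717 ],
       [  0.        , 297.31863964, 195.30128559],
       [  0.        ,   0.        ,   1.        ]]), 'mount': array([[-2.66096317e-04, -9.61043426e-01, -2.76397292e-01,
         7.78663244e+01],
       [ 9.99999772e-01, -8.42677696e-05, -6.69728959e-04,
         3.44439951e-01],
       [ 6.20347230e-04, -2.76397407e-01,  9.61043229e-01,
        -1.71278170e+02],
       [ 0.00000000e+00,  0.00000000e+00,  0.00000000e+00,
         1.00000000e+00]])}
bushing [(0.72, [107.0, 98.0], [486.2, -16.6]), (0.61, [258.0, 184.0], [456.4, -215.4])] [(0.65, ((503.41973876953125, -202.61691284179688), 24.061630249023438)), (0.61, ((459.22021484375, -215.74758911132812), 20.66036605834961))]
spindle [] [(0.62, ((495.4374084472656, -207.90087890625), 31.60495948791504))]
```

View pics/w1.png

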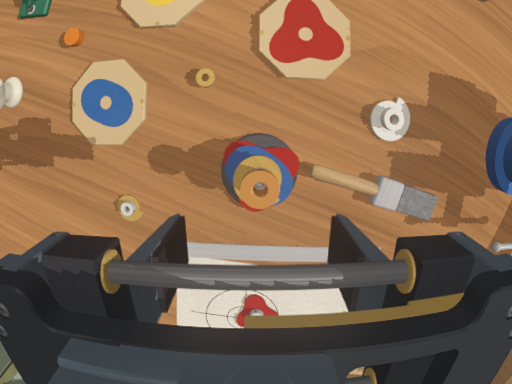

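The wrist view shows the bushing at (260,188) on the spindle, centred between the fingers. I'm descending to grip the flange with the tips just above its underside.

Request:
{"name": "send_rows", "arguments": {
  "targets": [
    [[0,0,0,0,0,-0.126,-0.3],[0,0,0,0,0,-0.126,-0.3],[0,0,0,0,0,-0.126,-0.3],[0,0,0,0,0,-0.126,-0.3],[0,0,0,0,-0.003,-0.126,-0.3],[0,0,0,0,0,0,1],[0,0,0,0,0,0,1],[0,0,0,0,0,0,1],[0,0,0,0,0,0,1],[0,0,0,0,0,0,1]]
  ],
  "grip_force": 45
}}

```text
time_s: 3.95
ee_pos: [458.3, -215.5, 89.3]
ee_rot: [179.9, -0.1, 22.2]
force: [-0.8, -0.9, 2.7]
gripper_width: 38.2
gripper_force: 45.0
```

Request:
{"name": "send_rows", "arguments": {
  "targets": [
    [[0,0,0,0,0,0.06,1],[0,0,0,0,0,0.12,1],[0,0,0,0,0,0.15,1],[0,0,0,0,0,0.15,1],[0,0,0,0,0,0.12,1]]
  ]
}}

```text
time_s: 4.45
ee_pos: [457.6, -214.8, 210.6]
ee_rot: [179.9, -0.1, 22.2]
force: [0.8, -0.3, -2.5]
gripper_width: 38.6
gripper_force: 45.0
```

Request:
{"name": "send_rows", "arguments": {
  "targets": [
    [[0,0,0,0.08,0.2,0,1],[0,0,0,0.08,0.221,0,1],[0,0,0,0.08,0.221,0,1],[0,0,0,0.08,0.221,0,1],[0,0,0,0.08,0.221,0,1],[0,0,0,0.08,0.221,0,1],[0,0,0,0.08,0.221,0,1],[0,0,0,0.08,0.221,0,1],[0,0,0,0.08,0.221,0,1],[0,0,0,0.08,0.221,0,1],[0,0,0,0,0.02,0,1],[0,0,0,0,0,0,1]]
  ]
}}

```text
time_s: 5.65
ee_pos: [617.0, 228.1, 207.8]
ee_rot: [180.0, 0.1, 22.4]
force: [-0.5, -1.0, -1.1]
gripper_width: 38.4
gripper_force: 45.0
```

```bash
python3 - <<'E'
from h import *
s=env.state();print(s['time_s'],s['ee_pos'],s['ee_rot'],s['qpos'][5])
wlook([('bushing',s['ee_pos'][2]-20,s['ee_pos'][2]+9),('block',0,34)],'w2')
E
```

```text
5.65 [616.95753212 228.14642497 207.81683812] [1.79989122e+02 7.06725838e-02 2.23637424e+01] 86.93976267460958
bushing [(0.69, [257.0, 226.0], [617.6, 226.7]), (0.44, [406.0, 212.0], [667.6, 126.8])] [(0.62, ((620.4148559570312, 225.87271118164062), 21.420135498046875))]
block [(0.85, [262.0, 176.0], [615.0, 218.3])] [(0.87, ((624.8192138671875, 225.56956481933594), 57.95856857299805))]
```

View pics/w2.png

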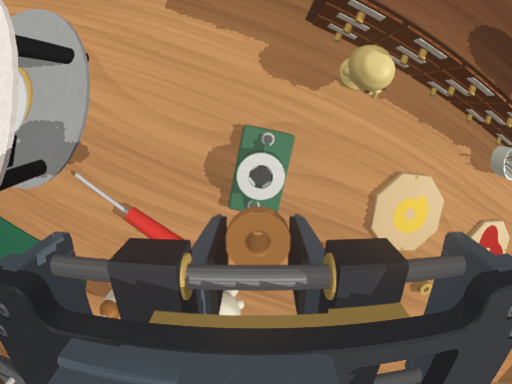

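The block's bright boss ring is at (261,176) and the held flange at (258,240). I'm measuring both circles.

```bash
cat >> h.py <<'E'
from scipy.optimize import least_squares
def fitc(W):
    f=lambda p:np.hypot(W[:,0]-p[0],W[:,1]-p[1])-p[2]
    r=least_squares(f,[*W.mean(0),25],loss='soft_l1',f_scale=.5);return r.x.round(2)
E
cat > meas.py <<'E'
from h import *
import sys
def run(bx,fx):
    f=np.load('wrist.npz');im=f['im'];hsv=cv2.cvtColor(im,cv2.COLOR_RGB2HSV);z=env.state()['ee_pos'][2]
    H,S,V=[hsv[...,i].astype(int) for i in range(3)]
    v,u=np.mgrid[:384,:512]
    m=(S<70)&(V>120)&(np.hypot(u-bx[0],v-bx[1])<bx[2])
    n,l=cv2.connectedComponents(m.astype(np.uint8));k=max(range(1,n),key=lambda i:(l==i).sum())
    cs=cv2.findContours((l==k).astype(np.uint8),cv2.RETR_CCOMP,1)[0];cs=sorted(cs,key=len)[::-1][:2]
    for ct in cs: print('boss',len(ct),fitc(np.array([wworld(p,34)[:2] for p in ct[:,0]])))
    if fx:
        m=(H<22)&(S>130)&(V>60)&(np.hypot(u-fx[0],v-fx[1])<fx[2])
        ct=max(cv2.findContours(m.astype(np.uint8),0,1)[0],key=len)[:,0]
        ct=ct[ct[:,1]<fx[3]]
        print('flange',len(ct),fitc(np.array([wworld(p,z+8.7)[:2] for p in ct])))
        sub=V[fx[1]-25:fx[1]+25,fx[0]-25:fx[0]+25]
        c=(V<70)&(np.hypot(u-fx[0],v-fx[1])<18);cs=cv2.findContours(c.astype(np.uint8),0,1)[0]
        if cs:
            ct=max(cs,key=len)[:,0];print('hole',fitc(np.array([wworld(p,z+8.7)[:2] for p in ct])))
if __name__=='__main__':
    print(env.state()['ee_pos']); run((261,176,32),(258,240,45,262))
E
python3 meas.py
```

```text
[617.17896614 225.44899146 208.48876646]
boss 154 [620.01 222.77  29.11]
boss 66 [620.72 222.89  13.51]
flange 182 [620.95 226.84  20.81]
```

Request:
{"name": "send_rows", "arguments": {
  "targets": [
    [[0,0,0,-0.003,-0.007,-0.11,1],[0,0,0,0,0,-0.15,1],[0,0,0,0,0,-0.15,1],[0,0,0,0,0,-0.1,1],[0,0,0,0,0,0,1],[0,0,0,0,0,0,1],[0,0,0,0,0,0,1]]
  ]
}}

```text
time_s: 6.6
ee_pos: [618.0, 225.4, 108.0]
ee_rot: [180.0, -0.2, 22.2]
force: [-0.8, 0.0, -1.2]
gripper_width: 38.3
gripper_force: 45.0
```

```bash
python3 - <<'E'
from h import *
import meas
s=env.state();print(s['time_s'],s['ee_pos'],s['ee_rot'],s['force'])
im,d=optics.grab_frame('wrist');np.savez('wrist',im=im,d=d);save('w3',im)
im,d=optics.grab_frame('side');save('s3',cv2.resize(im[150:260,60:220],(800,550),interpolation=2))
o=wworld;c=optics.camera_info('wrist')
E
```

```text
6.6 [618.01056697 225.43913693 107.98996445] [179.98507733  -0.19976887  22.18380258] [-0.82773545  0.014068   -1.19721281]
```

View pics/w3.png

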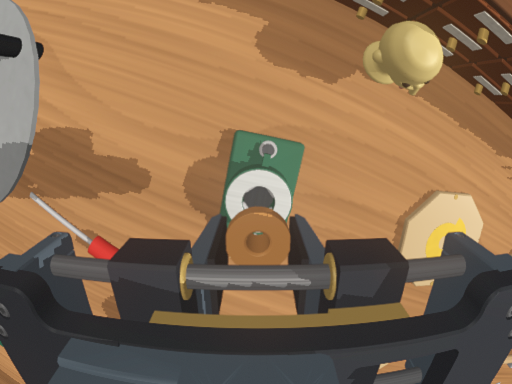

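The boss ring is now at (258,200), half hidden by the flange at (258,240). I'm fitting the visible arcs.

```bash
cat > meas2.py <<'E'
from h import *
def arcs(P,boss,flange,dz=8.7,Rb=30):
    # P: commanded TCP; boss/flange: (u,v,r,vmax)
    im=np.load('wrist.npz')['im'];hsv=cv2.cvtColor(im,cv2.COLOR_RGB2HSV)
    H,S,V=[hsv[...,i].astype(int) for i in range(3)];v,u=np.mgrid[:384,:512]
    c=optics.camera_info('wrist');K=c['camera_matrix'];M=c['mount'];R=Ro.from_euler('xyz',[180,0,22.22],degrees=True).as_matrix()
    def w(uv,z):
        a=(np.array(uv,float)-K[:2,2])/K[0,0];th=np.hypot(*a);d=R@M[:3,:3]@np.array([*(a/th*np.sin(th)),np.cos(th)])
        o=R@M[:3,3]+P;return (o+d*(z-o[2])/d[2])[:2]
    for n,b,m,z,r in [('boss',boss,(S<70)&(V>140),34,Rb),('flange',flange,(H<22)&(S>130)&(V>60),P[2]+dz,20)]:
        if b is None: continue
        m=m&(np.hypot(u-b[0],v-b[1])<b[2])
        ct=np.concatenate([q for q in cv2.findContours(m.astype(np.uint8),0,1)[0] if len(q)>20])[:,0];ct=ct[ct[:,1]<b[3]]
        W=np.array([w(p,z) for p in ct])
        f=lambda p:np.hypot(W[:,0]-p[0],W[:,1]-p[1])-r
        q=least_squares(f,W.mean(0)-[5,2],loss='soft_l1',f_scale=.5)
        print(n,len(W),q.x.round(2),'res',np.abs(q.fun).mean().round(2),'free',fitc(W))
E
python3 - <<'E'
from meas2 import *
arcs(np.array([616.84,225.5,108]),(258,203,42,200),(258,240,45,255))
E
```

```text
boss 131 [616.21 224.48] res 4.86 free [618.57 225.47  28.15]
flange 133 [620.32 226.51] res 0.58 free [620.65 226.65  19.68]
```

View pics/s3.png

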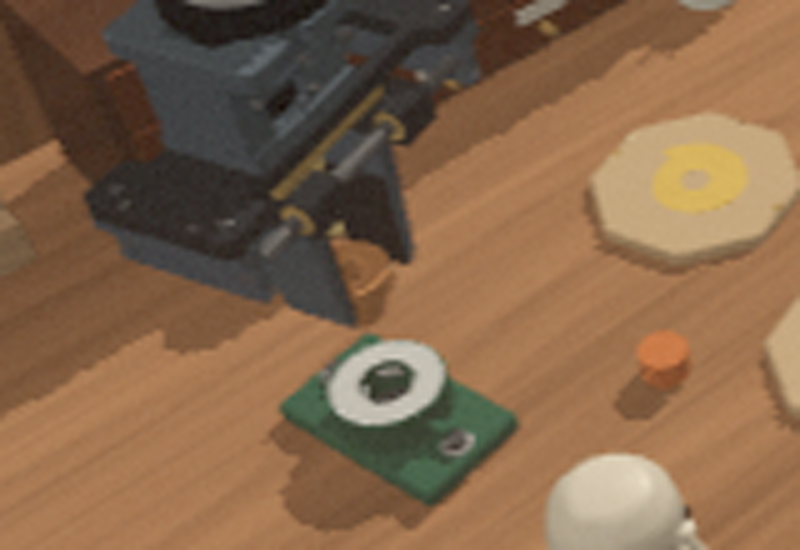

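```bash
sed -i 's/ct=ct\[ct\[:,1\]<b\[3\]\]/ct=cv2.convexHull(ct)[:,0] if 0 else ct[[cv2.pointPolygonTest(cv2.convexHull(ct),(float(p[0]),float(p[1])),True)<1.2 for p in ct]]; ct=ct[ct[:,1]<b[3]]/' meas2.py
python3 - <<'E'
from meas2 import *
arcs(np.array([616.84,225.5,108]),(258,203,42,205),(258,240,45,255))
E
```

```text
boss 99 [616.87 224.75] res 0.56 free [618.48 225.41  28.58]
flange 115 [620.57 226.39] res 0.53 free [620.81 226.54  19.73]
```

```bash
python3 - <<'E'
from h import *
s=env.state();print(s['time_s'],s['ee_pos'])
for c in ['scene','side']:
    im,d=optics.grab_frame(c);np.savez(c+'2',im=im,d=d);P=cloud(c,d)
    hsv=cv2.cvtColor(im,cv2.COLOR_RGB2HSV);H,S,V=[hsv[...,i].astype(int) for i in range(3)]
    near=np.hypot(P[...,0]-618,P[...,1]-226)
    for n,m,z,r in [('boss',(near<45)&(S<80)&(V>110)&(abs(P[...,2]-34)<6),34,30),('flange',(near<30)&(H<22)&(S>120)&(abs(P[...,2]-116.7)<5),116.7,20)]:
        q=P[m];W=np.array([toworld(c,p,z)[:2] for p in np.argwhere(m)[:,::-1]])
        e=cv2.convexHull(W.astype(np.float32))[:,0] if len(W) else W
        print(c,n,m.sum(),'cloud mean',q.mean(0).round(1),'plane mean',W.mean(0).round(1),'hullfit',fitc(e),cv2.minEnclosingCircle(W.astype(np.float32)))
im=np.load('scene2.npz')['im'];save('s4',cv2.resize(im[260:384,270:430],(800,600),interpolation=2))
E
```

```text
6.7 [617.80731099 225.61369773 107.81808717]
scene boss 765 cloud mean [622.3 227.4  33.2] plane mean [622.8 227.4] hullfit [620.28 226.93  29.24] ((620.3098754882812, 227.03355407714844), 29.701995849609375)
scene flange 484 cloud mean [620.2 229.9 115.8] plane mean [620.7 229.9] hullfit [620.58 228.13  20.21] ((617.772216796875, 226.89846801757812), 25.91110610961914)
side boss 237 cloud mean [616.9 226.4  33.3] plane mean [616.3 226.7] hullfit [616.32 226.04  28.48] ((616.7523193359375, 225.98426818847656), 29.315353393554688)
side flange 90 cloud mean [611.3 219.5 115.3] plane mean [609.9 220. ] hullfit [613.56 227.35  20.69] ((610.078369140625, 226.46926879882812), 24.5528564453125)
```

View pics/s4.png

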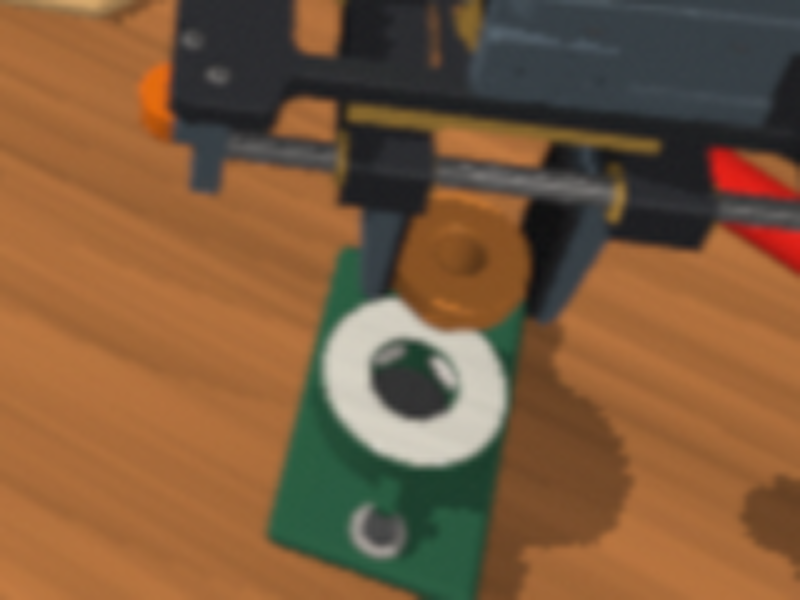

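The scene crop shows the held bushing's hole at crop (462,253) and the bore at (416,379). I'm projecting these.

```bash
python3 - <<'E'
from h import *
im=np.load('scene2.npz')['im']
print('hole',toworld('scene',(270+462/5,260+253/4.839),116.7),'bore',toworld('scene',(270+416/5,260+379/4.839),34))
# dense fit: flange top rim by projecting model circle edges, maximise gradient
g=cv2.GaussianBlur(cv2.cvtColor(im,cv2.COLOR_RGB2LAB).astype(np.float32),(0,0),.8)
def opt(c,im,circs,x0,ang):
    g=cv2.GaussianBlur(cv2.cvtColor(im,cv2.COLOR_RGB2LAB).astype(np.float32),(0,0),.7)
    k=optics.camera_info(c);K,R,t=[np.array(k[a]) for a in('camera_matrix','R','t')]
    def samp(x,y,r,z):
        X=np.stack([x+r*np.cos(ang),y+r*np.sin(ang),np.full_like(ang,z)],-1)@R.T+t;p=X@K.T;p=(p[:,:2]/p[:,2:]).astype(np.float32)
        return cv2.remap(g,p[:,:1],p[:,1:],1)[:,0]
    best=max((np.median(sum(np.linalg.norm(samp(x,y,r+1.5,z)-samp(x,y,r-1.5,z),axis=1) for r,z in circs)),x,y) for x in x0[0]+np.arange(-8,8.1,.5) for y in x0[1]+np.arange(-8,8.1,.5))
    return np.round(best,1)
A=np.linspace(0,2*np.pi,120)
for c in ['scene','side']:
    im=np.load(c+'2.npz')['im']
    print(c,'boss outer',opt(c,im,[(30,34)],(618,226),A),'bore',opt(c,im,[(14.5,34)],(618,226),A),'both',opt(c,im,[(30,34),(14.5,34)],(618,226),A),'hole',opt(c,im,[(7,116.7)],(618,226),A))
    im=np.load(c+'.npz')['im']
    print(c,'orig flange',opt(c,im,[(20,98)],(457,-214),A),opt(c,im,[(7,98)],(457,-214),A))
E
```

```text
hole [620.20804237 228.79837445 116.7       ] bore [620.18865506 228.3378986   34.        ]
scene boss outer [ 66.4 619.5 226. ] bore [ 73.4 620.  227. ] both [131.3 620.5 227. ] hole [ 12.8 620.5 230. ]
scene orig flange [  13.9  460.5 -212.5] [  16.5  461.5 -213.5]
side boss outer [ 36.2 616.5 226.5] bore [ 45.4 617.5 226. ] both [ 83.7 617.  225. ] hole [ 12.9 626.  221. ]
side orig flange [   7.6  454.  -214.5] [  16.2  457.  -214. ]
```

Request:
{"name": "send_rows", "arguments": {
  "targets": [
    [[0,0,0,-0.0025,-0.0085,-0.08,1],[0,0,0,0,0,-0.09,1],[0,0,0,0,0,-0.07,1],[0,0,0,0,0,0,1],[0,0,0,0,0,0,1]]
  ]
}}

```text
time_s: 7.3
ee_pos: [616.6, 223.9, 58.2]
ee_rot: [180.0, -0.0, 22.2]
force: [-0.1, -0.5, -1.8]
gripper_width: 38.5
gripper_force: 45.0
```

```bash
python3 - <<'E'
from h import *
s=env.state();print(s['time_s'],s['ee_pos'],s['force'],s['torque'])
im,d=optics.grab_frame('scene')
im2,d=optics.grab_frame('side')
a=cv2.resize(im[270:360,300:420],(400,300),interpolation=2);b=cv2.resize(im2[180:270,80:200],(400,300),interpolation=2)
save('s5',np.hstack([a,b]))
E
```

```text
7.3 [616.57145527 223.9167106   58.17689596] [-0.11394243 -0.51726606 -1.82577811] [-0.01260807  0.02110405 -0.0129807 ]
```

View pics/s5.png

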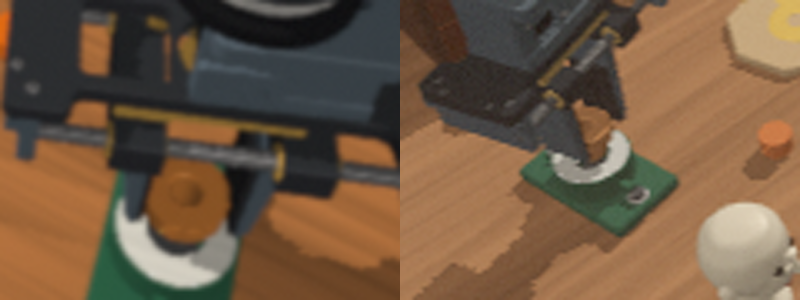

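The bushing is hovering right over the bore in both views. I'm going down in small steps and watching the force.

Request:
{"name": "send_rows", "arguments": {
  "targets": [
    [[0,0,0,0,0,-0.01,1],[0,0,0,0,0,-0.01,1],[0,0,0,0,0,-0.01,1],[0,0,0,0,0,0,1]]
  ]
}}

```text
time_s: 7.8
ee_pos: [616.5, 223.8, 51.9]
ee_rot: [180.0, -0.0, 22.2]
force: [1.1, -0.1, -1.3]
gripper_width: 38.4
gripper_force: 45.0
```

Request:
{"name": "send_rows", "arguments": {
  "targets": [
    [[0,0,0,0,0,-0.01,1],[0,0,0,0,0,-0.01,1],[0,0,0,0,0,0,1]]
  ]
}}

```text
time_s: 8.1
ee_pos: [616.9, 224.2, 48.0]
ee_rot: [-180.0, -0.1, 22.2]
force: [2.1, 0.9, -1.2]
gripper_width: 38.4
gripper_force: 45.0
```

It's in the bore with a small sideways force, so I'm nudging +x/+y and continuing.

Request:
{"name": "send_rows", "arguments": {
  "targets": [
    [[0,0,0,0.003,0.0015,-0.01,1],[0,0,0,0,0,-0.01,1],[0,0,0,0,0,0,1]]
  ]
}}

```text
time_s: 8.4
ee_pos: [618.0, 224.6, 44.8]
ee_rot: [-180.0, -0.2, 22.2]
force: [2.6, 2.1, 3.6]
gripper_width: 38.3
gripper_force: 45.0
```

Request:
{"name": "send_rows", "arguments": {
  "targets": [
    [[0,0,0,0,0,-0.005,1],[0,0,0,0,0,-0.005,1],[0,0,0,0,0,0,1]]
  ]
}}

```text
time_s: 8.7
ee_pos: [618.2, 224.7, 43.8]
ee_rot: [180.0, -0.2, 22.2]
force: [1.2, 2.2, 9.0]
gripper_width: 38.3
gripper_force: 45.0
```

Request:
{"name": "send_rows", "arguments": {
  "targets": [
    [[0,0,0,0.0015,0.003,-0.006,1],[0,0,0,0,0,-0.006,1],[0,0,0,0,0,0,1]]
  ]
}}

```text
time_s: 9.0
ee_pos: [618.2, 224.9, 40.9]
ee_rot: [180.0, -0.2, 22.2]
force: [1.0, 0.8, 6.2]
gripper_width: 38.4
gripper_force: 45.0
```

Request:
{"name": "send_rows", "arguments": {
  "targets": [
    [[0,0,0,0,0,-0.006,1],[0,0,0,0,0,-0.006,1],[0,0,0,0,0,0,1]]
  ]
}}

```text
time_s: 9.3
ee_pos: [618.1, 224.9, 38.1]
ee_rot: [180.0, -0.1, 22.2]
force: [1.7, 1.4, 5.6]
gripper_width: 38.4
gripper_force: 45.0
```

Request:
{"name": "send_rows", "arguments": {
  "targets": [
    [[0,0,0,0,0,-0.004,1],[0,0,0,0,0,-0.003,1],[0,0,0,0,0,0,1]]
  ]
}}

```text
time_s: 9.6
ee_pos: [618.2, 224.9, 37.3]
ee_rot: [180.0, -0.2, 22.2]
force: [1.6, 1.2, 8.2]
gripper_width: 38.2
gripper_force: 45.0
```

Request:
{"name": "send_rows", "arguments": {
  "targets": [
    [[0,0,0,0,0,-0.003,1],[0,0,0,0,0,-0.003,1],[0,0,0,0,0,0,1]]
  ]
}}

```text
time_s: 9.9
ee_pos: [618.2, 225.0, 37.2]
ee_rot: [180.0, -0.2, 22.2]
force: [-1.2, 1.0, 13.4]
gripper_width: 38.3
gripper_force: 45.0
```

Request:
{"name": "send_rows", "arguments": {
  "targets": [
    [[0,0,0,0,0,-0.004,1],[0,0,0,0,0,0,1]]
  ]
}}

```text
time_s: 10.1
ee_pos: [618.3, 225.0, 37.2]
ee_rot: [180.0, -0.2, 22.2]
force: [-2.7, 0.2, 17.1]
gripper_width: 38.7
gripper_force: 45.0
```

Request:
{"name": "send_rows", "arguments": {
  "targets": [
    [[0,0,0,0,0,-0.006,1],[0,0,0,0,0,-0.004,1],[0,0,0,0,0,0,1]]
  ]
}}

```text
time_s: 10.4
ee_pos: [618.3, 225.0, 37.1]
ee_rot: [180.0, -0.2, 22.2]
force: [-5.6, -0.5, 26.7]
gripper_width: 38.2
gripper_force: 45.0
```

It came up solid: 27 N with no further travel. I'm unloading, opening and rising.

Request:
{"name": "send_rows", "arguments": {
  "targets": [
    [[0,0,0,0,0,0.012,1],[0,0,0,0,0,0,-0.3],[0,0,0,0,0,0,-0.3],[0,0,0,0,0,0,-0.3],[0,0,0,0,0,0.05,-0.3],[0,0,0,0,0,0.15,-0.3],[0,0,0,0,0,0.2,-0.3],[0,0,0,0,0,0.2,-0.3],[0,0,0,0,0,0.2,-0.3],[0,0,0,0,0,0,-0.3],[0,0,0,0,0,0,-0.3]]
  ]
}}

```text
time_s: 11.5
ee_pos: [616.9, 224.7, 194.8]
ee_rot: [-180.0, -0.0, 22.2]
force: [-0.1, 0.3, -1.6]
gripper_width: 59.7
gripper_force: 0.0
```

```bash
python3 - <<'E'
from h import *
s=env.state();print(s['time_s'],s['ee_pos'],s['ee_rot'],s['force'],s['gripper_width'])
im,d=optics.grab_frame('wrist');np.savez('wrist',im=im,d=d)
im2,d2=optics.grab_frame('side');im3,d3=optics.grab_frame('scene')
for c,dd,i in [('side',d2,im2),('scene',d3,im3)]:
    P=cloud(c,dd);S=cv2.cvtColor(i,cv2.COLOR_RGB2HSV)[...,1]
    n=np.hypot(P[...,0]-618,P[...,1]-226)
    print(c,'flange top z',np.median(P[(n<17)&(n>8)][:,2]),'face z',np.median(P[(n<28)&(n>23)][:,2]))
a=cv2.resize(im[110:290,180:340],(355,400),interpolation=2);b=cv2.resize(im2[180:270,80:180],(444,400),interpolation=2);save('s6',np.hstack([a,b]))
E
```

```text
11.5 [616.87485163 224.66117144 194.76883871] [-1.79999983e+02 -9.16157795e-03  2.22239448e+01] [-0.09270047  0.30248258 -1.64993653] 59.69671005779069
side flange top z 45.3794888112962 face z 328.7936654078753
scene flange top z 46.38804154346072 face z 325.9741911926192
```

View pics/s6.png

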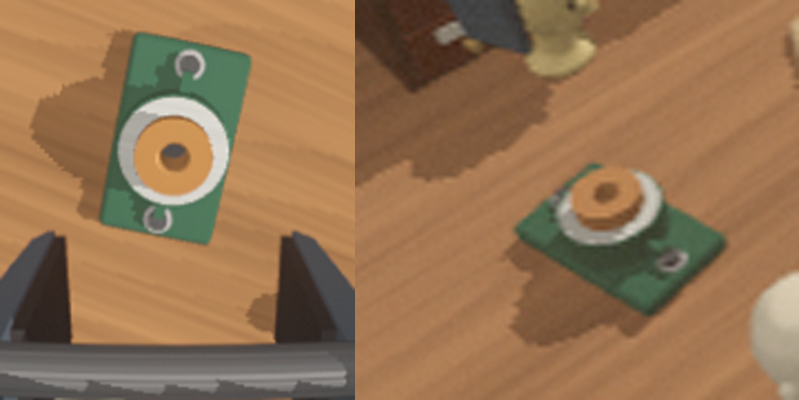

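Flange top is at 46 mm, so the bushing is flush and upright. Returning to the spindle for the brass cam.

Request:
{"name": "send_rows", "arguments": {
  "targets": [
    [[0,0,0,-0.079,-0.219,0,-0.3],[0,0,0,-0.079,-0.219,0,-0.3],[0,0,0,-0.079,-0.219,0,-0.3],[0,0,0,-0.079,-0.219,0,-0.3],[0,0,0,-0.079,-0.219,0,-0.3],[0,0,0,-0.079,-0.219,0,-0.3],[0,0,0,-0.079,-0.219,0,-0.3],[0,0,0,-0.079,-0.219,0,-0.3],[0,0,0,-0.079,-0.219,0,-0.3],[0,0,0,-0.079,-0.219,0,-0.3],[0,0,0,0,0,0,-0.3],[0,0,0,0,0,0,-0.3]]
  ]
}}

```text
time_s: 12.85
ee_pos: [458.2, -213.7, 192.9]
ee_rot: [-179.9, 0.1, 22.1]
force: [0.7, -0.5, 0.4]
gripper_width: 59.5
gripper_force: 0.0
```

```bash
python3 - <<'E'
from h import *
s=env.state();print(s['time_s'],s['ee_pos'],s['ee_rot'],s['force'],s['gripper_width'])
wlook([('cam_snail',48,53),('spindle',0,8)])
im=np.load('wrist.npz')['im'];save('w7',cv2.resize(im[90:290,150:370],(660,600),interpolation=2))
E
```

```text
12.85 [ 458.20015127 -213.66037731  192.88625768] [-1.79850814e+02  9.45367113e-02  2.20629792e+01] [ 0.66029514 -0.50921657  0.41400693] 59.53430554198
cam_snail [(0.92, [392.0, 118.0], [587.2, -322.9]), (0.61, [260.0, 182.0], [461.7, -213.9])] [(0.84, ((590.4890747070312, -326.9084167480469), 27.498384475708008)), (0.71, ((458.26617431640625, -215.6725616455078), 32.728965759277344))]
spindle [(0.98, [259.0, 171.0], [463.8, -212.1])] [(0.88, ((498.66064453125, -205.04949951171875), 30.051963806152344))]
```

View pics/w7.png

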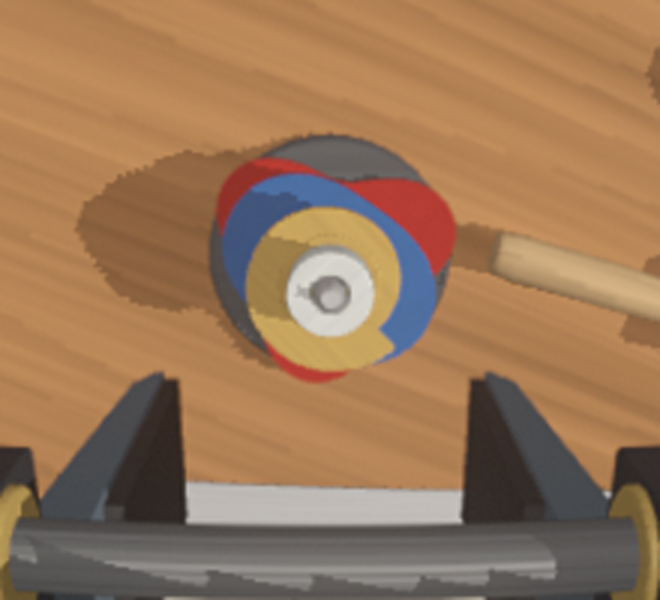

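The brass cam's hub is at crop (330,293), midway between the fingers. Descending.

Request:
{"name": "send_rows", "arguments": {
  "targets": [
    [[0,0,0,0.004,0,-0.15,-0.3],[0,0,0,0,0,-0.2,-0.3],[0,0,0,0,0,-0.2,-0.3],[0,0,0,0,0,-0.125,-0.3],[0,0,0,0,0,0,-0.3],[0,0,0,0,0,0,-0.3]]
  ]
}}

```text
time_s: 13.7
ee_pos: [460.7, -212.8, 59.6]
ee_rot: [180.0, -0.0, 22.3]
force: [0.8, 0.7, 0.3]
gripper_width: 59.2
gripper_force: 0.0
```

Request:
{"name": "send_rows", "arguments": {
  "targets": [
    [[0,0,0,0,0,-0.02,-0.3],[0,0,0,0,0,0,1],[0,0,0,0,0,0,1],[0,0,0,0,0,0,1],[0,0,0,0,0,0,1],[0,0,0,0,0,0,1],[0,0,0,0,0,0,1]]
  ],
  "grip_force": 35
}}

```text
time_s: 14.4
ee_pos: [460.4, -213.6, 55.6]
ee_rot: [179.9, -0.0, 22.2]
force: [-0.2, -0.4, 2.9]
gripper_width: 28.6
gripper_force: 35.0
```

Request:
{"name": "send_rows", "arguments": {
  "targets": [
    [[0,0,0,0,0,0.03,1],[0,0,0,0,0,0.06,1],[0,0,0,0,0,0.1,1],[0,0,0,0,0,0.12,1],[0,0,0,0,0,0.1,1],[0,0,0,0,0,0,1]]
  ]
}}

```text
time_s: 15.0
ee_pos: [461.8, -214.1, 140.3]
ee_rot: [179.7, -0.3, 22.2]
force: [-0.2, -0.0, -1.2]
gripper_width: 28.5
gripper_force: 35.0
```

Request:
{"name": "send_rows", "arguments": {
  "targets": [
    [[0,0,0,0.116,0.136,0,1],[0,0,0,0.116,0.136,0,1],[0,0,0,0.116,0.136,0,1],[0,0,0,0.116,0.136,0,1],[0,0,0,0.116,0.136,0,1],[0,0,0,0.116,0.136,0,1],[0,0,0,0.116,0.136,0,1],[0,0,0,0.116,0.136,0,1],[0,0,0,0,0,0,1],[0,0,0,0,0,-0.15,1],[0,0,0,0,0,-0.15,1],[0,0,0,0,0,0,1]]
  ]
}}

```text
time_s: 16.2
ee_pos: [641.0, 3.9, 72.0]
ee_rot: [-179.8, 0.6, 22.2]
force: [-0.0, 0.3, -0.8]
gripper_width: 28.8
gripper_force: 35.0
```

```bash
python3 - <<'E'
from h import *
s=env.state();print(s['time_s'],s['ee_pos'],s['ee_rot'],s['force'],s['gripper_width'])
im,d=optics.grab_frame('wrist');np.savez('wrist',im=im,d=d);z=s['ee_pos'][2]
im2,_=optics.grab_frame('scene')
print([(r['conf'],wworld(r['at'],0)) for r in optics.place_of('wrist','board_snail')[:2]])
a=cv2.resize(im[110:310,130:390],(416,320),interpolation=2);b=cv2.resize(im2[150:340,130:340],(354,320),interpolation=2);save('w8',np.hstack([a,b]))
E
```

```text
16.2 [641.01511822   3.86784128  72.01484632] [-179.75112578    0.64073058   22.21211309] [-0.01478519  0.32622672 -0.84163175] 28.760036333298103
[(0.72, array([652.49612555,   1.78642417,   0.        ]))]
```

View pics/w8.png

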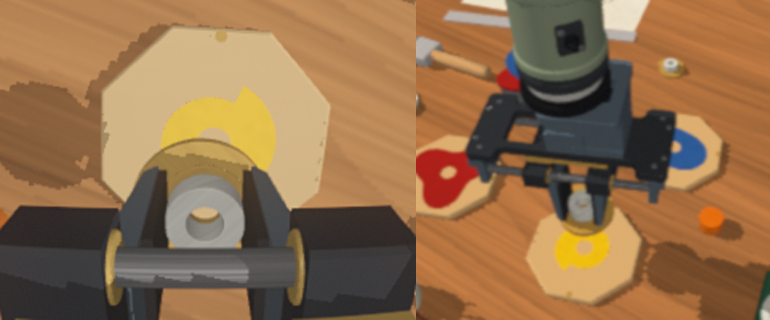

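Brass cam held flat, hub at crop (204,213), board centre about (216,135). The other two cams are still on the spindle. Letting it settle and re-measuring.

Request:
{"name": "send_rows", "arguments": {
  "targets": [
    [[0,0,0,0,0,0,1],[0,0,0,0,0,0,1]]
  ]
}}

```text
time_s: 16.55
ee_pos: [646.5, 4.1, 78.8]
ee_rot: [179.9, -0.1, 22.2]
force: [-0.0, -0.2, -0.9]
gripper_width: 28.4
gripper_force: 35.0
```

```bash
cat > bd.py <<'E'
from h import *
def board(sat=True):
    s=env.state();print(s['time_s'],s['ee_pos'],s['ee_rot'],s['gripper_width'])
    im,d=optics.grab_frame('wrist');np.savez('wrist',im=im,d=d)
    c=optics.camera_info('wrist');K=c['camera_matrix'];M=c['mount']
    v,u=np.mgrid[:384,:512];a=np.stack([u-K[0,2],v-K[1,2]],-1)/K[0,0];th=np.linalg.norm(a,axis=-1,keepdims=True)
    ray=np.concatenate([a/np.maximum(th,1e-9)*np.sin(th),np.cos(th)],-1);p=ray/ray[...,2:]*d[...,None]
    R=Ro.from_euler('xyz',s['ee_rot'],degrees=True).as_matrix()
    P=(p@M[:3,:3].T+M[:3,3])@R.T+s['ee_pos'];return im,P,s
E
python3 - <<'E'
from bd import *
im,P,s=board()
for zz in (0,8): print((np.abs(P[...,2]-zz)<1.5).sum())
m=(np.abs(P[...,2]-8)<3.5)&(np.hypot(P[...,0]-648,P[...,1]-3)<80);m=cv2.morphologyEx(m.astype(np.uint8),cv2.MORPH_OPEN,np.ones((3,3)))>0
q=P[m][:,:2].astype(np.float32);h=cv2.convexHull(q)[:,0];print(len(q),cv2.minEnclosingCircle(q))
t=np.deg2rad(22.22);B=q@np.array([[np.cos(t),np.sin(t)],[np.sin(t),-np.cos(t)]]).T
print('tool x ext',B[:,0].min(),B[:,0].max(),'tool y ext',B[:,1].min(),B[:,1].max())
z=s['ee_pos'][2];m=(np.abs(P[...,2]-(z+12.4))<3)&(np.hypot(P[...,0]-s['ee_pos'][0],P[...,1]-s['ee_pos'][1])<22)
q=P[m];print('hub',len(q),q.mean(0),cv2.minEnclosingCircle(q[:,:2].astype(np.float32)))
E
```

```text
16.55 [646.48454605   4.06766019  78.82551833] [ 1.79930776e+02 -1.48984962e-01  2.22060100e+01] 28.391240881409388
84158
12373
9503 ((648.0777587890625, 2.014322280883789), 64.15667724609375)
tool x ext 561.7534485657226 661.0280725411444 tool y ext 182.29798742946804 304.1279245245541
hub 1378 [647.81978108   4.37591915  91.44794122] ((649.0142822265625, 5.053521156311035), 20.129962921142578)
```

Settled: hub is within about 2 mm of the board centre. Lowering.

Request:
{"name": "send_rows", "arguments": {
  "targets": [
    [[0,0,0,0,-0.005,-0.1,1],[0,0,0,0,0,-0.1,1],[0,0,0,0,0,-0.07,1],[0,0,0,0,0,-0.03,1],[0,0,0,0,0,0,1],[0,0,0,0,0,0,1]]
  ]
}}

```text
time_s: 17.2
ee_pos: [646.3, 3.3, 17.9]
ee_rot: [180.0, -0.1, 22.2]
force: [-0.8, -0.5, -0.8]
gripper_width: 28.5
gripper_force: 35.0
```

Request:
{"name": "send_rows", "arguments": {
  "targets": [
    [[0,0,0,0,0,-0.006,1],[0,0,0,0,0,-0.005,1],[0,0,0,0,0,0,1]]
  ]
}}

```text
time_s: 17.5
ee_pos: [646.1, 3.3, 15.7]
ee_rot: [180.0, -0.1, 22.2]
force: [0.5, -1.0, 1.2]
gripper_width: 28.6
gripper_force: 35.0
```

Touching down. Release, rise, and go back for the blue cam.

Request:
{"name": "send_rows", "arguments": {
  "targets": [
    [[0,0,0,0,0,-0.003,1],[0,0,0,0,0,0,0.2],[0,0,0,0,0,0,-0.3],[0,0,0,0,0,0,-0.3],[0,0,0,0,0,0,-0.3],[0,0,0,0,0,0.06,-0.3],[0,0,0,0,0,0.15,-0.3],[0,0,0,0,0,0.22,-0.3],[0,0,0,0,0,0.22,-0.3]]
  ]
}}

```text
time_s: 18.4
ee_pos: [645.3, 3.3, 146.2]
ee_rot: [-180.0, 0.0, 22.2]
force: [0.5, 0.0, 0.9]
gripper_width: 59.5
gripper_force: 0.0
```

Request:
{"name": "send_rows", "arguments": {
  "targets": [
    [[0,0,0,-0.1165,-0.1355,0,-0.3],[0,0,0,-0.1165,-0.1355,0,-0.3],[0,0,0,-0.1165,-0.1355,0,-0.3],[0,0,0,-0.1165,-0.1355,0,-0.3],[0,0,0,-0.1165,-0.1355,0,-0.3],[0,0,0,-0.1165,-0.1355,0,-0.3],[0,0,0,-0.1165,-0.1355,0,-0.3],[0,0,0,-0.1165,-0.1355,0,-0.3],[0,0,0,0,0,0,-0.3],[0,0,0,0,0,0,-0.3],[0,0,0,0,0,0,-0.3]]
  ]
}}

```text
time_s: 19.5
ee_pos: [460.1, -213.1, 144.9]
ee_rot: [180.0, -0.1, 22.2]
force: [-0.2, 0.5, -0.1]
gripper_width: 59.6
gripper_force: 0.0
```

```bash
python3 - <<'E'
from bd import *
im,P,s=board()
m=(np.abs(P[...,2]-48)<4)&(np.hypot(P[...,0]-460,P[...,1]+213)<25)
q=P[m];print('hub',len(q),q.mean(0),cv2.minEnclosingCircle(q[:,:2].astype(np.float32)))
im2,d2=optics.grab_frame('scene');im3,_=optics.grab_frame('side');
Q=cloud('scene',d2);m=(np.abs(Q[...,2]-28)<3)&(np.hypot(Q[...,0]-648,Q[...,1]-5)<25);print('snail hub top',Q[m].mean(0),m.sum(),cv2.minEnclosingCircle(Q[m][:,:2].astype(np.float32)))
a=cv2.resize(im[110:310,150:370],(396,360),interpolation=2);b=cv2.resize(im2[250:345,170:270],(379,360),interpolation=2);save('w9',np.hstack([a,b]))
E
```

```text
19.5 [ 460.05138609 -213.07476825  144.8739866 ] [ 1.79964968e+02 -6.17551830e-02  2.22476774e+01] 59.62088130486743
hub 580 [ 460.90486163 -214.37398103   48.35186451] ((459.36395263671875, -215.11395263671875), 15.053056716918945)
snail hub top [645.01171558   4.74256932  27.13659787] 158 ((645.2089233398438, 4.288491725921631), 15.272756576538086)
```

View pics/w9.png

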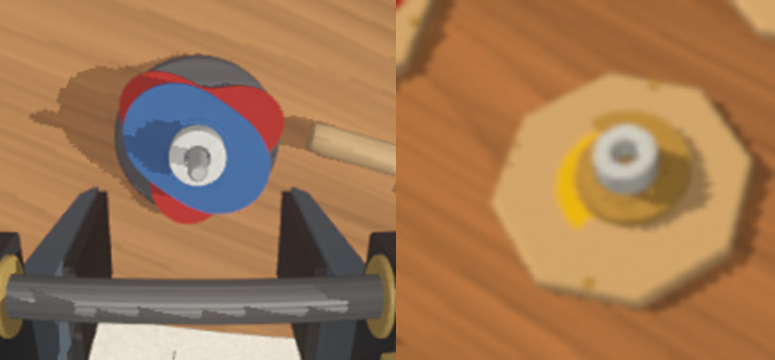

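The brass cam lies flat on the yellow board, within a few mm of centre. The blue cam's hub is centred between the fingers. Descending to it.

Request:
{"name": "send_rows", "arguments": {
  "targets": [
    [[0,0,0,0,-0.005,-0.15,-0.3],[0,0,0,0,0,-0.18,-0.3],[0,0,0,0,0,-0.15,-0.3],[0,0,0,0,0,-0.05,-0.3],[0,0,0,0,0,0,-0.3],[0,0,0,0,0,0,-0.3]]
  ]
}}

```text
time_s: 20.25
ee_pos: [460.4, -214.7, 39.3]
ee_rot: [179.9, -0.1, 22.2]
force: [-0.2, -0.4, 0.9]
gripper_width: 59.4
gripper_force: 0.0
```

Request:
{"name": "send_rows", "arguments": {
  "targets": [
    [[0,0,0,0,0,-0.018,-0.3],[0,0,0,0,0,0,1],[0,0,0,0,0,0,1],[0,0,0,0,0,0,1],[0,0,0,0,0,0,1],[0,0,0,0,0,0,1],[0,0,0,0,0,0,1]]
  ]
}}

```text
time_s: 20.95
ee_pos: [459.4, -214.6, 35.0]
ee_rot: [180.0, -0.0, 22.2]
force: [-0.7, -0.3, 2.2]
gripper_width: 28.9
gripper_force: 35.0
```

Request:
{"name": "send_rows", "arguments": {
  "targets": [
    [[0,0,0,0,0,0.03,1],[0,0,0,0,0,0.06,1],[0,0,0,0,0,0.1,1],[0,0,0,0,0,0.12,1],[0,0,0,0,0,0.12,1],[0,0,0,0,0,0.07,1],[0,0,0,0,0,0,1]]
  ]
}}

```text
time_s: 21.65
ee_pos: [460.7, -215.2, 137.5]
ee_rot: [179.8, -0.2, 22.2]
force: [-0.4, -0.3, -1.3]
gripper_width: 29.1
gripper_force: 35.0
```

Request:
{"name": "send_rows", "arguments": {
  "targets": [
    [[0,0,0,0.01,0.194,0,1],[0,0,0,0.01,0.194,0,1],[0,0,0,0.01,0.194,0,1],[0,0,0,0.01,0.194,0,1],[0,0,0,0.01,0.194,0,1],[0,0,0,0.01,0.194,0,1],[0,0,0,0,0,-0.1,1],[0,0,0,0,0,-0.15,1],[0,0,0,0,0,-0.04,1],[0,0,0,0,0,0,1],[0,0,0,0,0,0,1],[0,0,0,0,0,0,1]]
  ]
}}

```text
time_s: 22.85
ee_pos: [472.2, 18.0, 77.9]
ee_rot: [179.9, -0.1, 22.2]
force: [0.3, -0.4, -1.3]
gripper_width: 28.9
gripper_force: 35.0
```

```bash
cat >> bd.py <<'E'
def chk(bx,by):
    im,P,s=board()
    m=(np.abs(P[...,2]-8)<3.5)&(np.hypot(P[...,0]-bx,P[...,1]-by)<80);m=cv2.morphologyEx(m.astype(np.uint8),cv2.MORPH_OPEN,np.ones((3,3)))>0
    q=P[m][:,:2].astype(np.float32);print('board',len(q),cv2.minEnclosingCircle(q))
    z=s['ee_pos'][2];m=(np.abs(P[...,2]-(z+12.7))<3)&(np.hypot(P[...,0]-s['ee_pos'][0]-1,P[...,1]-s['ee_pos'][1])<19)
    q=P[m];print('hub',len(q),q.mean(0));return im
E
python3 - <<'E'
from bd import *
im=chk(472,18);save('w10',cv2.resize(im[90:310,130:390],(520,440)))
E
```

```text
22.85 [472.21117246  18.0276753   77.86260201] [ 1.79947281e+02 -1.26008261e-01  2.21854109e+01] 28.874787019639555
board 6967 ((473.0617370605469, 16.596261978149414), 63.660194396972656)
hub 1461 [474.1227027   18.58119247  91.04917205]
```

View pics/w10.png

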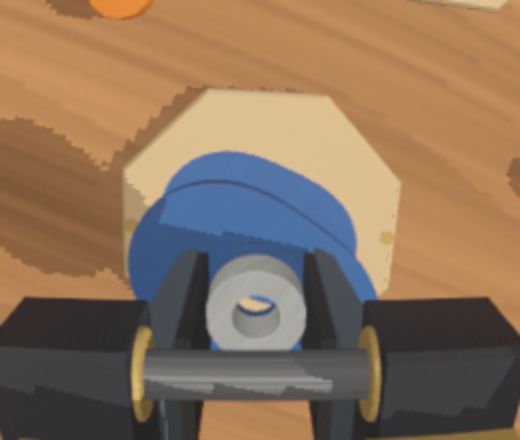

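Only the blue cam is held, flat and above the blue board, offset about 2 mm. Lowering.

Request:
{"name": "send_rows", "arguments": {
  "targets": [
    [[0,0,0,-0.003,-0.007,-0.1,1],[0,0,0,0,0,-0.1,1],[0,0,0,0,0,-0.07,1],[0,0,0,0,0,-0.03,1],[0,0,0,0,0,0,1],[0,0,0,0,0,0,1]]
  ]
}}

```text
time_s: 23.5
ee_pos: [471.4, 16.8, 17.5]
ee_rot: [180.0, -0.1, 22.2]
force: [-0.2, 0.8, -1.3]
gripper_width: 28.6
gripper_force: 35.0
```

Request:
{"name": "send_rows", "arguments": {
  "targets": [
    [[0,0,0,0,0,-0.005,1],[0,0,0,0,0,-0.004,1],[0,0,0,0,0,0,1]]
  ]
}}

```text
time_s: 23.8
ee_pos: [470.8, 16.9, 15.3]
ee_rot: [180.0, -0.0, 22.2]
force: [0.4, 0.0, -1.2]
gripper_width: 28.9
gripper_force: 35.0
```

Request:
{"name": "send_rows", "arguments": {
  "targets": [
    [[0,0,0,0,0,-0.005,1],[0,0,0,0,0,0,1]]
  ]
}}

```text
time_s: 24.0
ee_pos: [470.9, 16.9, 15.0]
ee_rot: [180.0, -0.0, 22.2]
force: [-2.0, 0.5, 6.6]
gripper_width: 28.6
gripper_force: 35.0
```

Contact. Release, rise, return for the red cam.

Request:
{"name": "send_rows", "arguments": {
  "targets": [
    [[0,0,0,0,0,0,0.2],[0,0,0,0,0,0,-0.3],[0,0,0,0,0,0,-0.3],[0,0,0,0,0,0,-0.3],[0,0,0,0,0,0.06,-0.3],[0,0,0,0,0,0.15,-0.3],[0,0,0,0,0,0.22,-0.3],[0,0,0,0,0,0.15,-0.3]]
  ]
}}

```text
time_s: 24.8
ee_pos: [471.3, 16.9, 132.1]
ee_rot: [179.9, -0.1, 22.2]
force: [-0.2, 0.0, 0.1]
gripper_width: 59.3
gripper_force: 0.0
```

Request:
{"name": "send_rows", "arguments": {
  "targets": [
    [[0,0,0,-0.009,-0.193,0,-0.3],[0,0,0,-0.009,-0.193,0,-0.3],[0,0,0,-0.009,-0.193,0,-0.3],[0,0,0,-0.009,-0.193,0,-0.3],[0,0,0,-0.009,-0.193,0,-0.3],[0,0,0,-0.009,-0.193,0,-0.3],[0,0,0,0,0,0,-0.3],[0,0,0,0,0,0,-0.3],[0,0,0,0,0,0,-0.3]]
  ]
}}

```text
time_s: 25.7
ee_pos: [459.6, -213.8, 129.7]
ee_rot: [-179.9, 0.0, 22.2]
force: [0.3, 0.1, 0.1]
gripper_width: 59.4
gripper_force: 0.0
```

```bash
python3 - <<'E'
from bd import *
im,P,s=board()
m=(np.abs(P[...,2]-28)<4)&(np.hypot(P[...,0]-460,P[...,1]+213)<22)
q=P[m];print('hub',len(q),q.mean(0),cv2.minEnclosingCircle(q[:,:2].astype(np.float32)))
for c in ['scene','side']:
  im2,d2=optics.grab_frame(c);Q=cloud(c,d2)
  for x,y in [(472,18),(647,4)]:
    m=(np.abs(Q[...,2]-28)<3)&(np.hypot(Q[...,0]-x,Q[...,1]-y)<25);print(c,'hub top',m.sum(),Q[m].mean(0),cv2.minEnclosingCircle(Q[m][:,:2].astype(np.float32)))
E
```

```text
25.7 [ 459.58590489 -213.78693706  129.70895428] [-1.79947138e+02  2.14836320e-02  2.22494298e+01] 59.39276027413785
hub 532 [ 461.89685036 -214.07668085   28.34055406] ((459.2830505371094, -214.9151611328125), 15.14106273651123)
scene hub top 107 [471.17460952  19.11406577  27.22666637] ((470.60150146484375, 18.90753173828125), 15.25509262084961)
scene hub top 152 [644.71520548   5.00528957  27.35438123] ((644.287841796875, 4.977940082550049), 15.430878639221191)
side hub top 66 [467.56141372  16.96705491  27.41705055] ((467.9238586425781, 17.12809181213379), 15.76519775390625)
side hub top 51 [640.90565863   2.89862417  27.33884316] ((640.3033447265625, 2.6853370666503906), 16.20372772216797)
```

Blue cam placed. Descending for the red one.

Request:
{"name": "send_rows", "arguments": {
  "targets": [
    [[0,0,0,0,-0.003,-0.15,-0.3],[0,0,0,0,0,-0.18,-0.3],[0,0,0,0,0,-0.15,-0.3],[0,0,0,0,0,-0.07,-0.3],[0,0,0,0,0,0,-0.3],[0,0,0,0,0,0,-0.3]]
  ]
}}

```text
time_s: 26.45
ee_pos: [460.3, -214.9, 20.4]
ee_rot: [180.0, -0.0, 22.3]
force: [-0.6, 0.1, 0.3]
gripper_width: 59.5
gripper_force: 0.0
```

Request:
{"name": "send_rows", "arguments": {
  "targets": [
    [[0,0,0,0,0,-0.022,-0.3],[0,0,0,0,0,0,1],[0,0,0,0,0,0,1],[0,0,0,0,0,0,1],[0,0,0,0,0,0,1],[0,0,0,0,0,0,1],[0,0,0,0,0,0,1]]
  ]
}}

```text
time_s: 27.15
ee_pos: [460.0, -215.4, 15.8]
ee_rot: [180.0, -0.0, 22.2]
force: [0.2, 0.3, 2.7]
gripper_width: 28.9
gripper_force: 35.0
```

Request:
{"name": "send_rows", "arguments": {
  "targets": [
    [[0,0,0,0,0,0.03,1],[0,0,0,0,0,0.06,1],[0,0,0,0,0,0.1,1],[0,0,0,0,0,0.12,1],[0,0,0,0,0,0.15,1],[0,0,0,0,0,0.12,1],[0,0,0,0,0,0,1]]
  ]
}}

```text
time_s: 27.85
ee_pos: [462.1, -216.4, 135.6]
ee_rot: [179.6, -0.3, 22.2]
force: [-0.1, 0.4, -1.0]
gripper_width: 28.9
gripper_force: 35.0
```

Request:
{"name": "send_rows", "arguments": {
  "targets": [
    [[0,0,0,0.156,0.014,0,1],[0,0,0,0.156,0.014,0,1],[0,0,0,0.156,0.014,0,1],[0,0,0,0.156,0.014,0,1],[0,0,0,0.156,0.014,0,1],[0,0,0,0.156,0.014,0,1],[0,0,0,0,0,-0.1,1],[0,0,0,0,0,-0.15,1],[0,0,0,0,0,-0.04,1],[0,0,0,0,0,0,1],[0,0,0,0,0,0,1],[0,0,0,0,0,0,1]]
  ]
}}

```text
time_s: 29.05
ee_pos: [647.9, -198.9, 75.2]
ee_rot: [179.9, -0.1, 22.2]
force: [0.8, 0.2, -0.8]
gripper_width: 28.8
gripper_force: 35.0
```

```bash
python3 - <<'E'
from bd import *
im=chk(647,-198)
E
```

```text
29.05 [ 647.89292415 -198.91948919   75.24055428] [ 1.79887973e+02 -1.26366268e-01  2.22059832e+01] 28.7960130472636
board 5025 ((664.4199829101562, -193.94932556152344), 59.52888488769531)
hub 1405 [ 649.38726545 -198.50062506   87.70886304]
```

The board is mostly hidden by the cam here, so I'm using the two-camera estimate (646,-198). Lowering.

Request:
{"name": "send_rows", "arguments": {
  "targets": [
    [[0,0,0,0,0,-0.1,1],[0,0,0,0,0,-0.09,1],[0,0,0,0,0,-0.06,1],[0,0,0,0,0,-0.03,1],[0,0,0,0,0,0,1],[0,0,0,0,0,0,1]]
  ]
}}

```text
time_s: 29.7
ee_pos: [647.7, -198.7, 18.4]
ee_rot: [179.9, -0.1, 22.2]
force: [0.0, -0.5, -1.8]
gripper_width: 28.7
gripper_force: 35.0
```

Request:
{"name": "send_rows", "arguments": {
  "targets": [
    [[0,0,0,0,0,-0.005,1],[0,0,0,0,0,-0.004,1],[0,0,0,0,0,0,1]]
  ]
}}

```text
time_s: 30.0
ee_pos: [647.2, -198.6, 16.1]
ee_rot: [180.0, -0.0, 22.2]
force: [-0.6, -0.1, -1.2]
gripper_width: 28.6
gripper_force: 35.0
```

Request:
{"name": "send_rows", "arguments": {
  "targets": [
    [[0,0,0,0,0,-0.005,1],[0,0,0,0,0,0,1]]
  ]
}}

```text
time_s: 30.2
ee_pos: [647.3, -198.6, 15.9]
ee_rot: [180.0, -0.0, 22.2]
force: [-2.1, 0.4, 3.9]
gripper_width: 28.9
gripper_force: 35.0
```

Request:
{"name": "send_rows", "arguments": {
  "targets": [
    [[0,0,0,0,0,0,0.2],[0,0,0,0,0,0,-0.3],[0,0,0,0,0,0,-0.3],[0,0,0,0,0,0,-0.3],[0,0,0,0,0,0.06,-0.3],[0,0,0,0,0,0.15,-0.3],[0,0,0,0,0,0.2,-0.3],[0,0,0,0,0,0.2,-0.3],[0,0,0,0,0,0.2,-0.3],[0,0,0,0,0,0.2,-0.3]]
  ]
}}

```text
time_s: 31.2
ee_pos: [646.9, -198.5, 219.5]
ee_rot: [180.0, -0.1, 22.2]
force: [1.2, -0.3, 0.6]
gripper_width: 59.4
gripper_force: 0.0
```

Request:
{"name": "send_rows", "arguments": {
  "targets": [
    [[0,0,0,-0.2,-0.1,0,-0.3],[0,0,0,-0.2,-0.1,0,-0.3],[0,0,0,-0.2,-0.1,0,-0.3],[0,0,0,-0.2,-0.1,0,-0.3],[0,0,0,-0.2,-0.1,0,-0.3],[0,0,0,-0.2,-0.1,0,-0.3],[0,0,0,0,0,0,-0.3],[0,0,0,0,0,0,-0.3],[0,0,0,0,0,0,-0.3]]
  ]
}}

```text
time_s: 32.1
ee_pos: [408.1, -318.3, 217.3]
ee_rot: [179.9, -0.1, 22.3]
force: [0.5, 0.5, 0.6]
gripper_width: 59.1
gripper_force: 0.0
```

```bash
python3 - <<'E'
from bd import *
for c in ['scene','side']:
  im2,d2=optics.grab_frame(c);Q=cloud(c,d2)
  for n,x,y,z in [('oval',472,18,28),('snail',645,4,28),('tref',646,-198,28),('bush',618,226,46),('head',436,214,90)]:
    m=(np.abs(Q[...,2]-z)<3)&(np.hypot(Q[...,0]-x,Q[...,1]-y)<25);print(c,n,m.sum(),Q[m].mean(0).round(1),np.round(cv2.minEnclosingCircle(Q[m][:,:2].astype(np.float32))[0],1))
  if c=='scene': save('end',cv2.resize(im2[130:384,80:440],(800,564),interpolation=2))
print(env.state()['force'])
E
```

```text
scene oval 109 [471.3  19.2  27.1] [471.1  19.6]
scene snail 159 [645.2   4.9  27.2] [644.2   4.6]
scene tref 110 [ 647.  -195.9   27.2] [ 646.9 -196.2]
scene bush 441 [620.2 227.2  45.4] [619.3 226.6]
scene head 158 [445.4 214.7  90.6] [437.8 214.3]
side oval 66 [466.6  17.3  27.1] [466.8  17. ]
side snail 53 [640.8   3.   27.4] [641.    2.2]
side tref 40 [ 642.9 -198.1   27.4] [ 643.5 -196.7]
side bush 132 [615.5 225.5  45.4] [616.4 226.5]
side head 113 [428.6 218.7  90.3] [435.8 213.8]
[-0.04848288  0.53801904  0.20155952]
```

View pics/end.png

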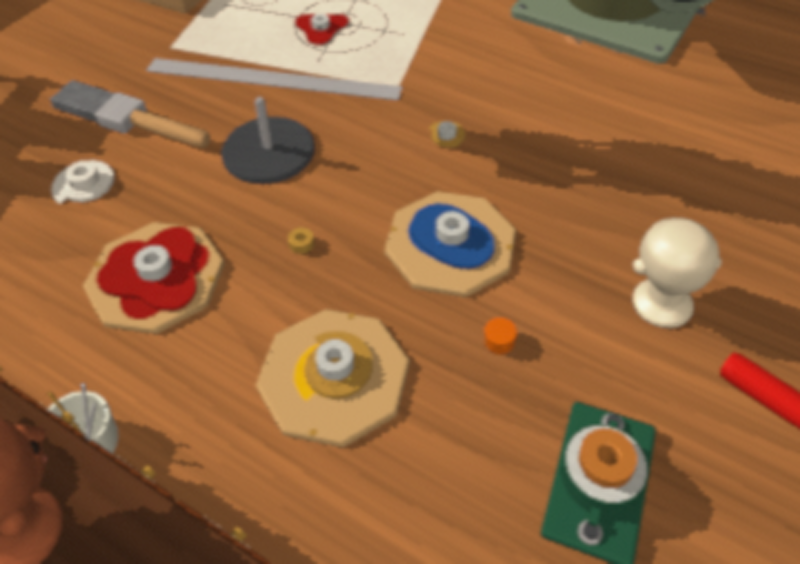

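All three cams lie flat and near centre on their own boards, at image (152,262), (452,228) and (335,357). The bushing is flush in the block at (607,460), the head hasn't moved and the spindle is bare. Handing in.

```bash
python3 -c "
from workcell import env
print(env.job_done())"
```

```text
the job is handed in; nothing more can be done
None
```

The job is handed in, with no verdict returned: the bushing is pressed flush into the block (solid at about 27 N), the brass, blue and red cams lie flat on their own boards within about 4 mm of centre, and the plaster head is untouched.

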